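# Make up two job trays at the jeweller's bench

### The arm

A 6-joint arm with a two-finger parallel gripper is mounted at the origin on the work surface. World frame = base frame: x ahead of the robot, y to its left, z up, the work surface at z = 0. Lengths are in m, angles in rad, forces in N, time in s.
With the tool pointing down it reaches from about 0.375 to 0.825 m from the base axis. Payload 5.5 kg.
Tool frame: the origin (TCP) lies at the very end of the fingers, on their centre line; the grasp point (between the pads) lies 19 mm behind it (manip.grip_depth is the distance from the TCP to the grasp point, in m); z points along the fingers, y is the line along which they close (so a half turn about z gives the same grasp; the last joint's range is limited). The gripper opens to 85 mm and grips with 20 to 120 N. Pads are 22 mm wide; open, the fingers measure 114 mm over their backs; the gripper's body (76 mm by 85 mm) begins 54 mm behind the grasp point. The pads swing forward as they close: fully open they stand 13 mm farther back than shut.
Start: joints at [-1.255, 0.314, -0.047, 1.21, 0, 1.571], TCP at [0.186, -0.57, 0.231] pointing down, gripper open.
Joint ranges: [-2.67, 2.67], [-0.69, 1.73], [-1.03, 1.25], [-2.08, 2.16], [-1.42, 1.45], [-3.14, 3.14]. Speed limits (rad/s): [2.39, 2.39, 3.01, 3.14, 3.14, 3.14].

### API

Orientations are given as a unit quaternion [x, y, z, w].
In Python, from plant import manip, optics, hand_in gives the robot as it stands.
- The arm moves only by the shell command python3 -m inch 'ROWS' [FORCE]. ROWS is JSON, a list of rows, each a list of 7 numbers: the opening, from 0 (shut) to 1 (fully open), then the shift along the tool's x, y, z normalised to -1 to 1, where 1 is 0.06 m, then the turn, a rotation vector about the tool's x, y, z normalised to -1 to 1, where 1 is 10 degrees. A call has 1 to 12 rows; each row shifts and turns the commanded pose from where the row before left it, along the tool's axes as they then stand; what a row does not reach is not made up. A row lasts 1/8 s, in which the tool goes at most 62.5 mm and 10.7 degrees, less where a joint would pass 70% of its speed; a pose out of reach is approached as far as the arm can. A call with a number of a shift or a turn outside -1 to 1 is refused whole. A call with a gripper value outside its range is refused whole. The fingers move at their own pace and stop on an object; FORCE is the grip in N (left out, the last holds). Time passes only in rows, so rows that do not move let the fingers close. It gives the time, the measured TCP pose, the force, the opening and the grip force at its end, in the units of the state.
- manip.get_obs(): the state, without advancing time (a new reading comes with each control period).
- optics.snapshot(name): name is "scene" or "top" or "wrist"; returns the picture (420x560x3 uint8, red, green, blue); there is no depth.
- optics.camera_info(name): a dict with "fx", "fy", "cx", "cy" (pixels), "rvec" (rotation vector, rad) and "tvec" (3), from world to camera coordinates, as OpenCV has them. Camera axes: x right, y down, z forward; pixel columns grow to the right and rows downward; lengths in m; the calibration is good to about 2 mm. A picture is of the moment at which its call begins: read the wrist's pose just before it. camera_info takes no time and is no camera call; for the wrist camera it gives the pose at the moment of the call.
- hand_in(): hands the job in; it is judged then, once.
The state is a dict: "clock": time; "joint_positions": joint angles; "joint_vel": joint speeds; "joint_torque": joint torques, N m; "tool_pos": TCP position; "ee_rot": TCP orientation; "ft_force": force on the tool from outside, world axes, zero at the start; "torque": the same for the moment, N m; "gripper_width": finger opening in m; "gripper_force": force on a finger pad.
Only numpy, scipy, OpenCV 4.12 (cv2) and the standard library are available. Lean on these libraries where they do the work, as an engineer would, in place of code of your own. Each camera call takes 0.05 s, during which the arm holds its last target. There are 200 camera calls.

### The job

Make up the trays for the next two jobs on the jeweller's bench. The tray with three compartments is for soldering: lay the charcoal block flat in the long compartment and stand the large spool and the squat flux jar in the two square ones, one in each; the tray with two compartments is for the hammered wire: the steel bench block in one, the small spool in the other. Set each thing down rather than dropping it, with the spools, jar and bench block standing upright as they stand now, and leave the tall jar and the brass doming block where they are.

Things in the scene. Friction and masses are not known exactly. Their poses are not given: they have to be found in the camera images.
- tray3: Fixed low wooden tray, THREE compartments, 164 x 154 mm (its x, y). Origin: underside centre, on the bench. Floor 5 mm thick; walls (5 mm thick) and dividers (4 mm) end 15 mm above the bench. Inside, in its frame: long compartment 80 x 144 mm, centre x -37, y 0; two square ones about 70 mm, centres x +42, y +37 and x +42, y -37. Left or right, yaw within 20 degrees.
- tray2: Fixed low wooden tray, TWO compartments, 166 x 86 mm (its x, y), on the other side from tray3. Origin: underside centre, on the bench. Floor 5 mm thick; walls (5 mm thick) and divider (4 mm) end 15 mm above the bench. Square compartments 76 mm inside, centres in its frame x +40 and x -40, y 0. Yaw within 20 degrees.
- charcoal: Black charcoal soldering block with two loops of wire bound round it, 84 mm long (its x), 50 mm wide (its y), 28 mm high, about 0.1 kg. Origin: centre of its underside. It stands in a loose crowd between the two trays; neighbours' centres are at least 90 mm apart.
- spool_big: Large spool of dark iron binding wire standing on its flange, 54 mm diameter, 32 mm high, axis vertical (its z), about 0.16 kg. Can be gripped across at any height. Origin: centre of its underside. It stands in a loose crowd between the two trays; neighbours' centres are at least 90 mm apart.
- jar_squat: Squat flux jar, glass with a ribbed metal screw lid, 50 mm diameter, 40 mm high, upright (its z up), about 0.11 kg. Can be gripped across at any height. Origin: centre of its underside. It stands in a loose crowd between the two trays; neighbours' centres are at least 90 mm apart.
- bench_block: Square bench block: polished steel slab 50 x 50 x 16 mm on a black rubber foot 54 x 54 x 10 mm, 26 mm high in all, about 0.36 kg; its sides run along its x and y. Origin: centre of its underside. It stands in a loose crowd between the two trays; neighbours' centres are at least 90 mm apart.
- spool_small: Small spool of bright silver wire standing on its flange, 36 mm diameter, 32 mm high, axis vertical (its z), about 0.09 kg. Can be gripped across at any height. Origin: centre of its underside. It stands in a loose crowd between the two trays; neighbours' centres are at least 90 mm apart.
- jar_tall: Tall jar of the same glass with the same kind of metal lid but slim, 32 mm diameter, 68 mm high; the tallest thing in the crowd. Stays where it is. Origin: centre of its underside.
- doming_block: Brass doming block, a 40 mm cube with a hollow cup in its top and small cups in its sides, 0.5 kg. Stays where it is. Origin: centre of its underside. Two more things, low (under 22 mm) and not listed, stand in the same crowd: an open white card box 54 x 44 mm with rings and a white dish of 60 mm diameter.
There are look-alikes about, which are no part of the job. What is shaped like the bench_block but green is not meant.

How it is judged:
At the end, for the whole second after the job is handed in: All five lie on the floor of their compartments (centres within 15 mm of the middle for large spool and squat jar, 18 bench block, 24 small spool, 18 across and 35 along charcoal), level to 0.12 rad, let go, at rest; tall jar and doming block upright, moved under 30 mm (x of charcoal in the frame of tray3 between -0.055 and -0.019 m and y of charcoal in the frame of tray3 between -0.035 and 0.035 m and z of charcoal in the frame of tray3 below 0.008 m and ((x of spool_big in the frame of tray3 between 0.027 and 0.057 m and y of spool_big in the frame of tray3 between 0.022 and 0.052 m and z of each of spool_big, jar_squat in the frame of tray3 below 0.008 m and x of jar_squat in the frame of tray3 between 0.027 and 0.057 m and y of jar_squat in the frame of tray3 between -0.052 and -0.022 m) or (x of spool_big in the frame of tray3 between 0.027 and 0.057 m and y of spool_big in the frame of tray3 between -0.052 and -0.022 m and z of each of spool_big, jar_squat in the frame of tray3 below 0.008 m and x of jar_squat in the frame of tray3 between 0.027 and 0.057 m and y of jar_squat in the frame of tray3 between 0.022 and 0.052 m)) and ((x of bench_block in the frame of tray2 between 0.022 and 0.058 m and y of bench_block in the frame of tray2 between -0.018 and 0.018 m and z of each of bench_block, spool_small in the frame of tray2 below 0.008 m and x of spool_small in the frame of tray2 between -0.064 and -0.016 m and y of spool_small in the frame of tray2 between -0.024 and 0.024 m) or (x of bench_block in the frame of tray2 between -0.058 and -0.022 m and y of bench_block in the frame of tray2 between -0.018 and 0.018 m and z of each of bench_block, spool_small in the frame of tray2 below 0.008 m and x of spool_small in the frame of tray2 between 0.016 and 0.064 m and y of spool_small in the frame of tray2 between -0.024 and 0.024 m)) and angle between each of charcoal, spool_big, jar_squat, bench_block, spool_small, jar_tall, doming_block's own z axis and vertical below 0.12 rad and linear speed of each of charcoal, spool_big, jar_squat, bench_block, spool_small below 0.02 m/s and angular speed of each of charcoal, spool_big, jar_squat, bench_block, spool_small below 0.2 rad/s and contact force between each of charcoal, spool_big, jar_squat, bench_block, spool_small and the fingers below 0.1 N and distance of each of jar_tall, doming_block from where it was at the start of the episode below 0.03 m); the robot touches nothing.
It fails at once if a thing is dropped: it touches nothing while its underside is more than 45 mm above the bench ((contact force between charcoal and anything else below 0.001 N and height (world z) of charcoal above 0.045 m) or (contact force between spool_big and anything else below 0.001 N and height (world z) of spool_big above 0.045 m) or (contact force between jar_squat and anything else below 0.001 N and height (world z) of jar_squat above 0.045 m) or (contact force between bench_block and anything else below 0.001 N and height (world z) of bench_block above 0.045 m) or (contact force between spool_small and anything else below 0.001 N and height (world z) of spool_small above 0.045 m)).
It fails at once if the tall jar or the doming block is pushed more than 30 mm or knocked over (distance of any of jar_tall, doming_block from where it was at the start of the episode above 0.03 m or angle between any of jar_tall, doming_block's own z axis and vertical above 0.5 rad).
It also fails if it takes over 112 s, if anything falls off the work surface, if the arm or the gripper's body presses on something with over 40 N, if the wrist force passes 120 N, or if a joint passes its speed limit or range.

## Working session

There is one attempt and no reset: what is moved stays moved. The work goes in short steps, Python scripts to look and compute and a shell command to move; the robot and the scene stay as the last step left them, time stands still between calls to the robot, and variables do not carry over. Pictures are saved under pics/ and viewed, at most 14 in all, crops included, and the job is handed in when it is done.

```bash
ls; mkdir -p pics; python3 - <<'E'
from plant import manip, optics
import cv2
for n in("top","scene"):
    im=optics.snapshot(n); cv2.imwrite(f"pics/{n}0.png",im[:,:,::-1]); print(n,optics.camera_info(n))
print(manip.get_obs(), manip.grip_depth)
E
```

```text
pics
top {'fx': 412.4158398622238, 'fy': 412.4158398622238, 'cx': 285.3274466912564, 'cy': 214.03276035390516, 'rvec': array([ 2.16456398, -2.1772347 ,  0.16734413]), 'tvec': array([0.00295907, 0.49558503, 0.99190517])}
scene {'fx': 519.4253400568308, 'fy': 519.4253400568308, 'cx': 278.73150070163484, 'cy': 212.03933622902935, 'rvec': array([ 2.0453067 ,  1.51051925, -0.56137686]), 'tvec': array([-0.17221239, -0.34555368,  1.46497125])}
{'clock': 0.1, 'joint_positions': array([-1.25495935e+00,  3.14148327e-01, -4.79701439e-02,  1.21019349e+00,
        4.13775335e-05,  1.57081129e+00]), 'joint_vel': array([-2.23961539e-05, -1.06035067e-03,  3.55635160e-03,  1.20702653e-03,
       -2.94453438e-04,  1.16513423e-04]), 'joint_torque': array([ 3.59610385e-04, -5.40767062e+01,  3.40540946e+01,  1.11883416e-02,
        8.87447982e-06, -1.45633334e-05]), 'tool_pos': array([ 0.18622108, -0.56983052,  0.23052888]), 'ee_rot': array([ 9.87557663e-01,  1.57255487e-01, -9.87507129e-05, -7.51639451e-04]), 'ft_force': array([ 0.51585112, -0.20443886,  0.1285834 ]), 'torque': array([-0.02956382,  0.01881912,  0.01235117]), 'gripper_force': 0.0, 'gripper_width': 0.08493086546193743} 0.0187
```

View pics/top0.png

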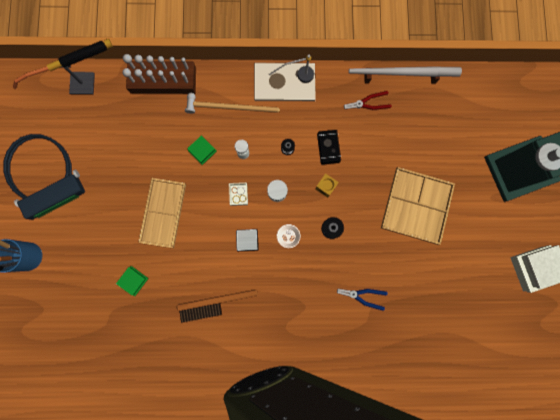

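View pics/scene0.png

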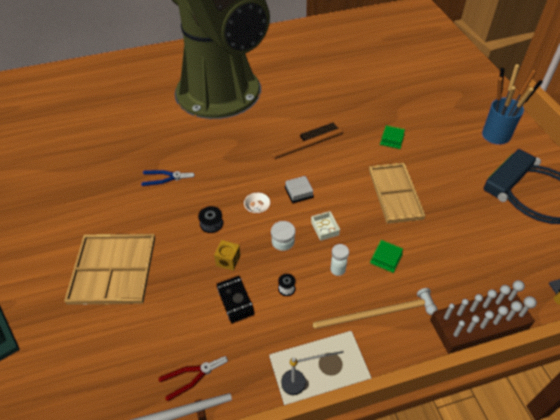

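Top view: charcoal (329,147), small spool (288,147), tall jar (242,149), squat jar (277,190), doming block (327,184), large spool (333,228), steel bench block (247,240), card box (238,194), dish (289,236). Tray3 is at (419,206) on the right and tray2 at (162,212) on the left.

Look-alikes:
- Bench block: green blocks at (202,150) and (131,281). I choose the steel one at (247,240).
- Squat jar (277,190): tall jar (242,149), slimmer and taller, and the dish (289,236).
- Large spool (333,228, dark): small spool (288,147).
- Charcoal (329,147): the black box at (82,83).

One close crop to check.

```bash
cat > h.py <<'E'
import numpy as np, cv2
from plant import manip, optics
def ray(info,uv):
    R=cv2.Rodrigues(info["rvec"])[0]
    d=R.T@np.array([(uv[0]-info["cx"])/info["fx"],(uv[1]-info["cy"])/info["fy"],1.]); return -R.T@info["tvec"],d
def onz(info,uv,z):
    o,d=ray(info,uv); return (o+d*(z-o[2])/d[2])[:2]
E
python3 - <<'E'
from h import *
im=cv2.imread("pics/top0.png"); I=optics.camera_info("top")
c=im[120:270,130:470]; cv2.imwrite("pics/crop.png",cv2.resize(c,(800,353),interpolation=cv2.INTER_CUBIC))
for n,u,z in [("charcoal",(329,147),.028),("ssp",(288,147),.032),("tall",(242,149),.068),("squat",(277,190),.04),("dome",(327,184),.04),("big",(333,228),.032),("bb",(247,240),.026),("box",(238,194),.02),("dish",(289,236),.02),("t3",(419,206),.015),("t2",(162,212),.015)]: print(n,onz(I,u,z).round(3))
E
```

```text
charcoal [ 0.668 -0.113]
ssp [ 0.666 -0.008]
tall [0.651 0.105]
squat [0.554 0.02 ]
dome [ 0.569 -0.104]
big [ 0.46  -0.118]
bb [0.432 0.095]
box [0.548 0.118]
dish [ 0.442 -0.009]
t3 [ 0.517 -0.341]
t2 [0.504 0.308]
```

View pics/crop.png

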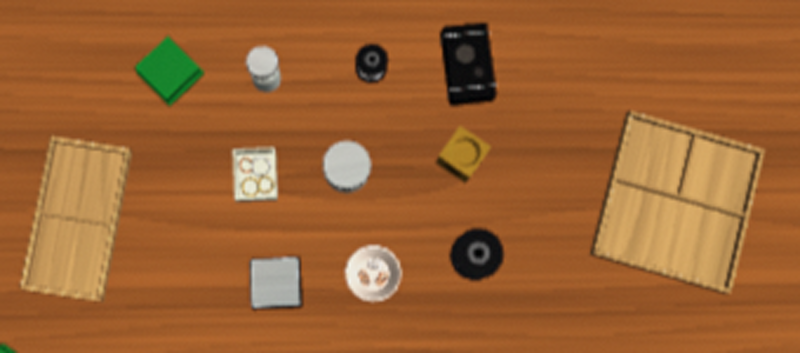

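The crop confirms the choice. The steel slab is at crop (276,282), the squat jar is the wide lid at (347,165), and the charcoal with two wire loops is at (468,63). The dark wide spool is at (477,254). In tray3 the square compartments are on the far (+x) side, yaw about -13°; tray2's x points ahead, yaw about -10°.

```bash
python3 - <<'E'
from h import *
im=cv2.imread("pics/top0.png"); I=optics.camera_info("top")
hsv=cv2.cvtColor(im,cv2.COLOR_BGR2HSV); H,S,V=[hsv[:,:,i].astype(int) for i in range(3)]
def near(mask,u,r,z,n):
    m=np.zeros(mask.shape,np.uint8); u=np.array(u)
    m[u[1]-r:u[1]+r,u[0]-r:u[0]+r]=mask[u[1]-r:u[1]+r,u[0]-r:u[0]+r]*255
    cs=cv2.findContours(m,cv2.RETR_EXTERNAL,cv2.CHAIN_APPROX_NONE)[0]
    c=max(cs,key=cv2.contourArea)[:,0]
    w=np.array([onz(I,p,z) for p in c],np.float32)
    (x,y),(a,b),t=cv2.minAreaRect(w*1000)
    print(n,"rect c",round(x),round(y),"size",round(a),round(b),"ang",round(t,1),"| edge dirs; circ",np.round(cv2.minEnclosingCircle(w*1000)[0]),round(cv2.minEnclosingCircle(w*1000)[1]))
print(hsv[215,165],hsv[215,420],hsv[300,420],hsv[180,160+60])
dark=V<75; grey=(S<90)&(V>90)
tray=(S<150)&(V>150)
near(dark,(329,147),20,.014,"charcoal")
near(dark|grey,(288,147),14,.016,"ssp")
near(dark,(333,228),17,.016,"big")
near(grey,(277,190),17,.02,"squat")
near(grey|dark,(247,240),17,.018,"bb")
near((H>18)&(H<35)&(V>80),(327,184),15,.02,"dome")
near(grey,(242,149),15,.034,"tall")
near(grey,(289,236),16,.01,"dish"); near(grey,(238,194),16,.01,"box")
near(tray|(H>14)&(S<170)&(V>120),(419,206),45,.015,"t3")
near(tray|(H>14)&(S<170)&(V>120),(162,212),42,.015,"t2")
E
```

```text
[ 17 139 192] [ 18 133 218] [ 13 191 131] [ 12 189 150]
charcoal rect c 673 -113 size 89 53 ang 6.0 | edge dirs; circ [ 672. -114.] 49
ssp rect c 672 -7 size 33 40 ang 89.6 | edge dirs; circ [672.  -7.] 21
big rect c 463 -118 size 51 56 ang 44.1 | edge dirs; circ [ 462. -118.] 28
squat rect c 558 20 size 50 51 ang 89.9 | edge dirs; circ [558.  20.] 27
bb rect c 434 97 size 52 52 ang 0.0 | edge dirs; circ [434.  98.] 34
dome rect c 573 -106 size 39 41 ang 54.1 | edge dirs; circ [ 573. -106.] 26
tall rect c 660 109 size 47 33 ang 0.4 | edge dirs; circ [660. 109.] 25
dish rect c 443 -8 size 57 59 ang 44.7 | edge dirs; circ [443.  -7.] 30
box rect c 551 119 size 54 46 ang 0.2 | edge dirs; circ [551. 119.] 35
t3 rect c 519 -341 size 154 166 ang 73.5 | edge dirs; circ [ 519. -341.] 110
t2 rect c 503 308 size 90 167 ang 80.8 | edge dirs; circ [503. 308.] 91
```

```bash
cat > d.py <<'E'
import sys; from h import *
from scipy.spatial.transform import Rotation as R
o=manip.get_obs(); M=R.from_quat(o["ee_rot"]).as_matrix(); p=o["tool_pos"]
f=np.degrees(np.arctan2(M[1,0],M[0,0]))
x,y,z,t=map(float,sys.argv[1:]); dz=-((t-f+180)%360-180)
a=np.radians(t); D=np.array([x,y,z])/1000-p
print("now",(p*1000).round(1),"yaw",f.round(1),"tilt",np.degrees(np.arccos(-M[2,2])).round(2),"w",o["gripper_width"].__round__(4))
print("turn units tz",round(dz/10,2),"then shift units x,y,z",np.round([D[0]*np.cos(a)+D[1]*np.sin(a),D[0]*np.sin(a)-D[1]*np.cos(a),-D[2]],4)/.06)
E
python3 d.py 463 -118 100 74
```

```text
now [ 186.2 -569.8  230.5] yaw 18.1 tilt 0.09 w 0.0849
turn units tz -5.59 then shift units x,y,z [8.51       2.35833333 2.175     ]
```

```bash
python3 -m inch '[[0.9,0,0,0,0,0,-0.93],[0.9,0,0,0,0,0,-0.93],[0.9,0,0,0,0,0,-0.93],[0.9,0,0,0,0,0,-0.93],[0.9,0,0,0,0,0,-0.93],[0.9,0,0,0,0,0,-0.94]]'
python3 -m inch '[[0.9,0.85,0.236,0.2,0,0,0],[0.9,0.85,0.236,0.2,0,0,0],[0.9,0.85,0.236,0.2,0,0,0],[0.9,0.85,0.236,0.2,0,0,0],[0.9,0.85,0.236,0.2,0,0,0],[0.9,0.85,0.236,0.2,0,0,0],[0.9,0.85,0.236,0.2,0,0,0],[0.9,0.85,0.236,0.2,0,0,0],[0.9,0.85,0.236,0.2,0,0,0],[0.9,0.85,0.236,0.2,0,0,0],[0.9,0,0,0,0,0,0],[0.9,0,0,0,0,0,0]]'
python3 d.py 463 -118 12 74
python3 - <<'E'
from h import *
I=optics.camera_info("wrist"); im=optics.snapshot("wrist"); cv2.imwrite("pics/w1.png",im[:,:,::-1]); print(I)
E
```

```text
clock: 0.85
tool_pos: [0.1862, -0.57, 0.2308]
ee_rot: [0.797, 0.604, 0.0, -0.0]
ft_force: [-0.1, -0.8, -0.3]
gripper_width: 0.0773
gripper_force: 0.0
clock: 2.35
tool_pos: [0.4626, -0.1191, 0.1111]
ee_rot: [0.798, 0.602, -0.001, -0.0]
ft_force: [0.1, 0.8, -1.3]
gripper_width: 0.0769
gripper_force: 0.0
now [ 462.6 -119.1  111.1] yaw 74.0 tilt 0.06 w 0.0769
turn units tz 0.0 then shift units x,y,z [0.02       0.00166667 1.65166667]
{'fx': 321.19647243795504, 'fy': 321.19647243795504, 'cx': 277.05060145936244, 'cy': 212.84263205659235, 'rvec': array([-2.83927502,  0.4006209 ,  0.05684558]), 'tvec': array([-0.4765632 ,  0.01026321,  0.26708134])}
```

View pics/w1.png

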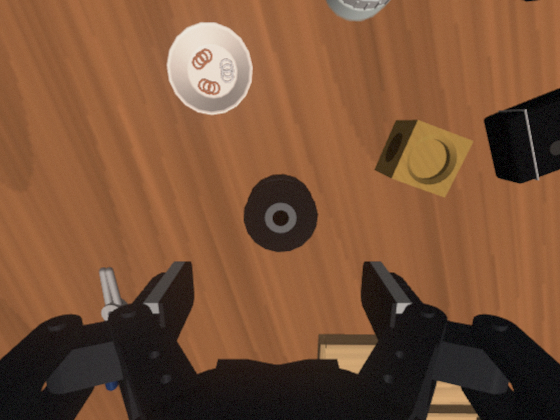

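Wrist view: the large spool is at (281,212), centred between the fingers. The dish (210,68) and the doming block (425,160) are clear of them. Cast a ray to check against 463,-118.

```bash
python3 - <<'E'
from h import *
I=optics.camera_info("wrist"); print(onz(I,(281,215),.032), onz(I,(281,212),.0))
im=cv2.cvtColor(cv2.imread("pics/w1.png"),cv2.COLOR_BGR2HSV)
m=((im[:,:,2]<75)*255).astype('uint8'); m[:150]=0;m[258:]=0;m[:,:220]=0;m[:,340:]=0
c=max(cv2.findContours(m,0,1)[0],key=cv2.contourArea); c=np.array([onz(I,p,.032) for p in c[:,0]],np.float32); print(cv2.minEnclosingCircle(c))
E
python3 -m inch '[[0.9,0,0,0.55,0,0,0],[0.9,0,0,0.55,0,0,0],[0.9,0,0,0.55,0,0,0],[0.9,0,0,0,0,0,0],[0.3,0,0,0,0,0,0],[0.3,0,0,0,0,0,0],[0.3,0,0,0,0,0,0],[0.3,0,0,0,0,0,0]]' 50
python3 d.py 570 -317 90 74
```

```text
[ 0.46574551 -0.11580419] [ 0.46424723 -0.12239037]
((0.4658157527446747, -0.11493703722953796), 0.02887825481593609)
clock: 3.4
tool_pos: [0.4641, -0.1201, 0.0142]
ee_rot: [0.799, 0.602, 0.0, 0.001]
ft_force: [-2.0, -0.3, 6.3]
gripper_width: 0.0526
gripper_force: 52.2
now [ 464.1 -120.1   14.2] yaw 74.0 tilt 0.16 w 0.0526
turn units tz -0.0 then shift units x,y,z [-2.66833333  2.60166667 -1.26333333]
```

```bash
python3 -m inch '[[0.3,0,0,-0.4,0,0,0],[0.3,0,0,-0.8,0,0,0],[0.3,-0.5,0.5,-0.2,0,0,0],[0.3,-0.55,0.52,0,0,0,0],[0.3,-0.55,0.52,0,0,0,0],[0.3,-0.55,0.52,0,0,0,0],[0.3,-0.58,0.54,0,0,0,0],[0.3,0,0,0,0,0,0],[0.3,0,0,0,0,0,0]]'
python3 d.py 569 -321 17 74
python3 - <<'E'
from h import *
I=optics.camera_info("wrist"); im=optics.snapshot("wrist"); cv2.imwrite("pics/w2.png",im[:,:,::-1]); np.savez("w2.npz",**I)
im=optics.snapshot("top"); cv2.imwrite("pics/top1.png",im[:,:,::-1])
E
```

```text
clock: 4.53
tool_pos: [0.5675, -0.3195, 0.0967]
ee_rot: [0.799, 0.602, 0.0, -0.0]
ft_force: [-0.2, 0.4, -2.2]
gripper_width: 0.0519
gripper_force: 53.3
now [ 567.5 -319.5   96.7] yaw 74.0 tilt 0.03 w 0.0519
turn units tz -0.0 then shift units x,y,z [-0.01833333  0.03        1.32833333]
```

View pics/w2.png

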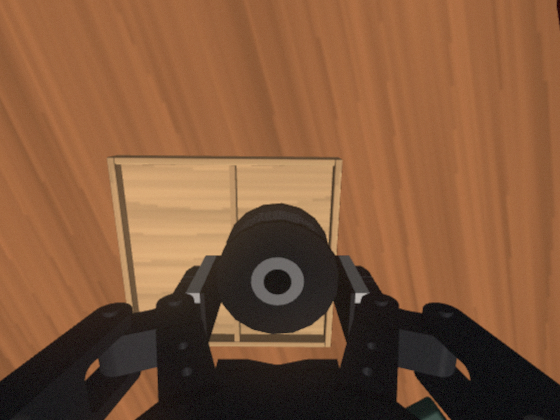

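Wrist view over tray3: spool held upright. Rim corners at (108,157), (341,159) and (330,346), long divider at column 234. Check the tray pose from the corners.

```bash
python3 - <<'E'
from h import *
I=np.load("w2.npz"); P=[onz(I,u,.015)*1000 for u in [(108,157),(341,159),(330,346)]]
print(np.round(P)); d=P[1]-P[0]; e=P[1]-P[2]
print("len",np.linalg.norm(d),np.linalg.norm(e),"yaw",np.degrees(np.arctan2(d[1],d[0])),np.degrees(np.arctan2(-e[0],e[1])),"c",(P[0]+P[2])/2)
c=(P[0]+P[2])/2; t=np.arctan2(d[1],d[0]); R=np.array([[np.cos(t),-np.sin(t)],[np.sin(t),np.cos(t)]])
for q in [(-37,0),(42,37),(42,-37)]: print(q,(c+R@q).round(1))
print("div",onz(I,(234,200),.015)*1000, R.T@(onz(I,(234,200),.015)*1000-c))
E
```

```text
[[ 467. -243.]
 [ 622. -289.]
 [ 579. -435.]]
len 161.3604595562025 152.63883272305495 yaw -16.624020125193645 -16.428991457278936 c [ 522.78138451 -339.02787818]
(-37, 0) [ 487.3 -328.4]
(42, 37) [ 573.6 -315.6]
(42, -37) [ 552.4 -386.5]
div [ 541.26541305 -296.05235806] [ 5.4165756 46.4673579]
```

```bash
python3 -m inch '[[0.3,0,0.06,0.5,0,0,0],[0.3,0,0,0.5,0,0,0],[0.3,0,0,0.2,0,0,0],[0.3,0,0,0.05,0,0,0],[0.3,0,0,0,0,0,0],[0.3,0,0,0,0,0,0]]'; python3 d.py 571 -320.5 19 74
```

```text
clock: 5.38
tool_pos: [0.5722, -0.321, 0.0226]
ee_rot: [0.799, 0.602, 0.0, 0.001]
ft_force: [0.1, -1.0, -1.7]
gripper_width: 0.0523
gripper_force: 53.3
now [ 572.2 -321.    22.6] yaw 74.0 tilt 0.12 w 0.0523
turn units tz -0.0 then shift units x,y,z [ 0.00333333 -0.02166667  0.06      ]
```

```bash
python3 -m inch '[[0.3,0,0,0.03,0,0,0],[0.3,0,0,0.03,0,0,0],[0.3,0,0,0,0,0,0],[0.3,0,0,0,0,0,0]]'; python3 -m inch '[[0.62,0,0,0,0,0,0],[0.72,0,0,0,0,0,0],[0.75,0,0,-0.2,0,0,0],[0.75,0,0,-0.5,0,0,0],[0.85,0,0,-0.8,0,0,0]]'; python3 d.py 558 20 100 74
```

```text
clock: 5.88
tool_pos: [0.5718, -0.3209, 0.0193]
ee_rot: [0.799, 0.602, 0.0, 0.001]
ft_force: [-1.9, 1.3, 7.8]
gripper_width: 0.0518
gripper_force: 54.3
clock: 6.5
tool_pos: [0.5701, -0.32, 0.1076]
ee_rot: [0.799, 0.602, -0.001, -0.001]
ft_force: [0.9, -0.3, 0.5]
gripper_width: 0.0726
gripper_force: 0.0
now [ 570.1 -320.   107.6] yaw 74.0 tilt 0.18 w 0.0726
turn units tz -0.0 then shift units x,y,z [ 5.39166667 -1.75666667  0.12666667]
```

```bash
python3 -m inch '[[0.9,0.77,-0.25,0,0,0,0],[0.9,0.77,-0.25,0,0,0,0],[0.9,0.77,-0.25,0,0,0,0],[0.9,0.77,-0.25,0,0,0,0],[0.9,0.77,-0.25,0,0,0,0],[0.9,0.77,-0.25,0,0,0,0],[0.9,0.77,-0.25,0,0,0,0],[0.9,0,0,0,0,0,0],[0.9,0,0,0,0,0,0]]'
cat > jar.py <<'E'
import sys; from h import *
# largest blob under the gripper: argv mask(grey|dark|both) z name
k,z,n=sys.argv[1],float(sys.argv[2]),sys.argv[3]
I=optics.camera_info("wrist"); b=optics.snapshot("wrist")[:,:,::-1]; cv2.imwrite(f"pics/{n}.png",b)
h=cv2.cvtColor(b,cv2.COLOR_BGR2HSV); g=(h[:,:,1]<90)&(h[:,:,2]>90); d=h[:,:,2]<75
m=({"grey":g,"dark":d,"both":g|d}[k]*255).astype('uint8'); m[258:]=0; m[:130]=0; m[:,:195]=0; m[:,360:]=0
c=max(cv2.findContours(m,0,1)[0],key=cv2.contourArea)[:,0]
w=np.array([onz(I,p,z) for p in c],np.float32)*1000
print("px",c.min(0),c.max(0),"circle",cv2.minEnclosingCircle(w),"rect",cv2.minAreaRect(w))
E
python3 jar.py grey .035 w3; python3 d.py 558 20 13 74
```

```text
clock: 7.62
tool_pos: [0.5598, 0.0191, 0.1082]
ee_rot: [0.798, 0.602, 0.0, 0.0]
ft_force: [0.7, 0.2, -0.2]
gripper_width: 0.0765
gripper_force: 0.0
px [239 179] [312 256] circle ((558.6586303710938, 23.020069122314453), 28.52812957763672) rect ((558.0165405273438, 22.24392318725586), (51.713836669921875, 55.64079284667969), 14.525167465209961)
now [559.8  18.5 108.1] yaw 74.0 tilt 0.04 w 0.0768
turn units tz -0.0 then shift units x,y,z [ 0.015      -0.03666667  1.585     ]
```

View pics/w3.png

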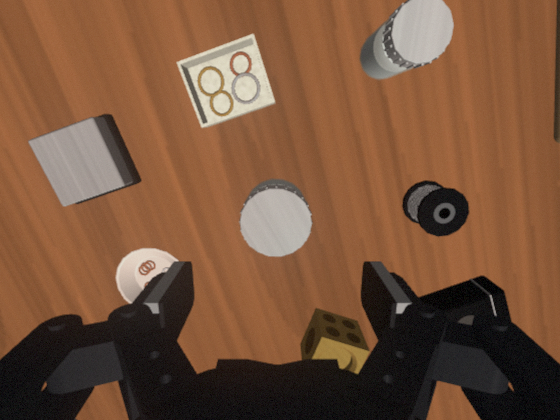

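Wrist view: squat jar lid at (277,222), centred. Dish, doming block and box are clear of the fingers.

```bash
python3 -m inch '[[0.9,0.03,-0.04,0.5,0,0,0],[0.9,0,0,0.53,0,0,0],[0.9,0,0,0.5,0,0,0],[0.9,0,0,0.02,0,0,0],[0.3,0,0,0,0,0,0],[0.3,0,0,0,0,0,0],[0.3,0,0,0,0,0,0],[0.3,0,0,0,0,0,0]]' 45
python3 -m inch '[[0.3,0,0,-0.4,0,0,0],[0.3,0,0,-0.9,0,0,0],[0.3,0,0,-0.6,0,0,0],[0.3,0,0,0,0,0,0]]'
python3 d.py 551 -387 19 74
```

```text
clock: 8.68
tool_pos: [0.5593, 0.0212, 0.0164]
ee_rot: [0.799, 0.602, 0.001, 0.001]
ft_force: [-0.6, -1.3, 6.2]
gripper_width: 0.0485
gripper_force: 47.1
clock: 9.18
tool_pos: [0.5605, 0.0218, 0.1325]
ee_rot: [0.799, 0.602, 0.003, 0.002]
ft_force: [0.3, -1.1, -1.4]
gripper_width: 0.0485
gripper_force: 47.2
now [560.5  21.8 132.5] yaw 74.0 tilt 0.39 w 0.0485
turn units tz 0.0 then shift units x,y,z [-6.59333333  1.72666667  1.89166667]
```

```bash
python3 -m inch '[[0.3,-0.4,0.1,0,0,0,0],[0.3,-0.69,0.18,0,0,0,0],[0.3,-0.69,0.18,0,0,0,0],[0.3,-0.69,0.18,0,0,0,0],[0.3,-0.69,0.18,0,0,0,0],[0.3,-0.69,0.18,0,0,0,0],[0.3,-0.69,0.18,0,0,0,0],[0.3,-0.69,0.18,0,0,0,0],[0.3,-0.69,0.18,0,0,0,0],[0.3,-0.69,0.18,0,0,0,0],[0.3,0,0,0,0,0,0],[0.3,0,0,0,0,0,0]]'
python3 -m inch '[[0.3,0,0,0.5,0,0,0],[0.3,0,0,0.5,0,0,0],[0.3,0,0,0.5,0,0,0],[0.3,0,0,0,0,0,0],[0.3,0,0,0,0,0,0]]'
python3 d.py 551 -387 20 74
```

```text
clock: 10.68
tool_pos: [0.5468, -0.3872, 0.1273]
ee_rot: [0.799, 0.602, -0.0, -0.001]
ft_force: [0.2, 0.6, -1.8]
gripper_width: 0.0483
gripper_force: 47.2
clock: 11.3
tool_pos: [0.5482, -0.3875, 0.0397]
ee_rot: [0.798, 0.602, 0.0, 0.0]
ft_force: [0.3, 0.5, -1.2]
gripper_width: 0.0489
gripper_force: 47.1
now [ 548.2 -387.5   39.7] yaw 74.1 tilt 0.04 w 0.0489
turn units tz 0.01 then shift units x,y,z [0.02166667 0.04166667 0.32833333]
```

```bash
python3 -m inch '[[0.3,0.02,0.04,0.2,0,0,0],[0.3,0,0,0.08,0,0,0],[0.3,0,0,0.05,0,0,0],[0.3,0,0,0,0,0,0],[0.3,0,0,0,0,0,0]]'; python3 d.py 551 -387 20 74
```

```text
clock: 11.92
tool_pos: [0.5506, -0.3876, 0.0214]
ee_rot: [0.799, 0.602, 0.0, 0.001]
ft_force: [-5.0, 5.2, 15.1]
gripper_width: 0.049
gripper_force: 48.7
now [ 550.6 -387.6   21.4] yaw 74.0 tilt 0.08 w 0.049
turn units tz -0.0 then shift units x,y,z [0.01166667 0.00333333 0.02333333]
```

Jar is down (15 N of contact). Release, retreat, then to the charcoal, turning to yaw 6°.

```bash
python3 -m inch '[[0.6,0,0,-0.03,0,0,0],[0.7,0,0,0,0,0,0],[0.7,0,0,-0.3,0,0,0],[0.75,0,0,-0.7,0,0,0],[0.9,0,0,-0.6,0,0,0],[0.9,0,0,0,0,0,0]]'
python3 d.py 673 -113 110 74
```

```text
clock: 12.68
tool_pos: [0.5527, -0.3894, 0.1217]
ee_rot: [0.799, 0.602, 0.001, 0.004]
ft_force: [-0.0, -0.6, 0.4]
gripper_width: 0.0768
gripper_force: 0.0
now [ 552.7 -389.4  121.7] yaw 74.0 tilt 0.43 w 0.0768
turn units tz -0.0 then shift units x,y,z [4.98       0.65666667 0.195     ]
```

```bash
python3 -m inch '[[0.9,0.5,0.06,0,0,0,0],[0.9,0.75,0.1,0,0,0,0],[0.9,0.75,0.1,0,0,0,0],[0.9,0.75,0.1,0,0,0,0],[0.9,0.75,0.1,0,0,0,0],[0.9,0.75,0.1,0,0,0,0],[0.9,0.73,0.1,0,0,0,0]]'
python3 -m inch '[[0.9,0,0,0,0,0,0.85],[0.9,0,0,0,0,0,0.85],[0.9,0,0,0,0,0,0.85],[0.9,0,0,0,0,0,0.85],[0.9,0,0,0,0,0,0.85],[0.9,0,0,0,0,0,0.85],[0.9,0,0,0,0,0,0.85],[0.9,0,0,0,0,0,0.85],[0.9,0,0,0,0,0,0],[0.9,0,0,0,0,0,0]]'
python3 d.py 673 -113 10 6; python3 jar.py dark .028 w4
```

```text
clock: 13.55
tool_pos: [0.6707, -0.1098, 0.1162]
ee_rot: [0.799, 0.602, -0.0, -0.0]
ft_force: [-0.1, 0.3, 0.7]
gripper_width: 0.0768
gripper_force: 0.0
clock: 14.8
tool_pos: [0.6705, -0.1113, 0.1164]
ee_rot: [0.999, 0.053, -0.0, -0.0]
ft_force: [-0.0, 0.3, -0.1]
gripper_width: 0.0765
gripper_force: 0.0
now [ 670.5 -111.3  116.4] yaw 6.1 tilt 0.04 w 0.0765
turn units tz 0.01 then shift units x,y,z [0.04       0.03333333 1.77333333]
px [246 174] [313 248] circle ((674.4586181640625, -112.26033020019531), 37.30766677856445) rect ((674.033203125, -112.16551208496094), (57.43689727783203, 48.885520935058594), 6.061223030090332)
```

View pics/w4.png

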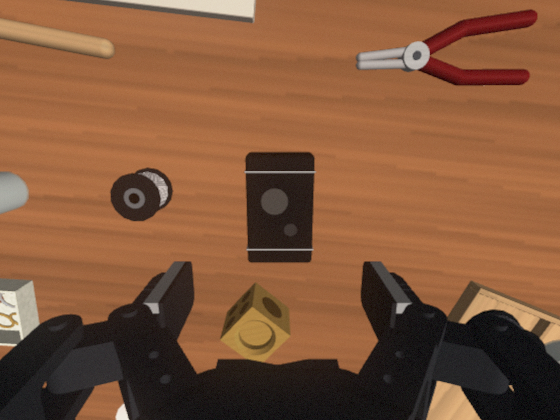

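Wrist view: charcoal upright in the frame, (246..314, 152..262), its centre at (280,207), aligned with the fingers. The doming block (256,320) sits below it, between the fingers, and clear.

```bash
python3 -m inch '[[0.9,0.04,0.02,0.5,0,0,0],[0.9,0,0,0.6,0,0,0],[0.9,0,0,0.6,0,0,0],[0.9,0,0,0.07,0,0,0],[0.3,0,0,0,0,0,0],[0.3,0,0,0,0,0,0],[0.3,0,0,0,0,0,0],[0.3,0,0,0,0,0,0]]' 50
python3 -m inch '[[0.3,0,0,-0.3,0,0,0],[0.3,0,0,-0.8,0,0,0],[0.3,0,0,-0.5,0,0,0],[0.3,0,0,0,0,0,-0.85],[0.3,0,0,0,0,0,-0.85],[0.3,0,0,0,0,0,-0.85],[0.3,0,0,0,0,0,-0.85],[0.3,0,0,0,0,0,-0.85],[0.3,0,0,0,0,0,-0.85],[0.3,0,0,0,0,0,-0.85],[0.3,0,0,0,0,0,-0.8],[0.3,0,0,0,0,0,0]]'
python3 d.py 485 -329.5 18 73.5
```

```text
clock: 15.85
tool_pos: [0.6748, -0.1125, 0.0126]
ee_rot: [0.999, 0.052, 0.002, 0.0]
ft_force: [-0.9, -0.2, 6.9]
gripper_width: 0.0488
gripper_force: 54.3
clock: 17.35
tool_pos: [0.6733, -0.1122, 0.1075]
ee_rot: [0.802, 0.598, 0.0, 0.0]
ft_force: [0.2, 0.2, -1.2]
gripper_width: 0.0484
gripper_force: 53.5
now [ 673.3 -112.2  107.5] yaw 73.4 tilt 0.03 w 0.0484
turn units tz -0.01 then shift units x,y,z [-4.36333333 -1.98        1.49166667]
```

```bash
python3 -m inch '[[0.3,-0.4,-0.18,0,0,0,0],[0.3,-0.66,-0.3,0,0,0,0],[0.3,-0.66,-0.3,0,0,0,0],[0.3,-0.66,-0.3,0,0,0,0],[0.3,-0.66,-0.3,0,0,0,0],[0.3,-0.66,-0.3,0,0,0,0],[0.3,-0.66,-0.3,0,0,0,0],[0.3,0,0,0,0,0,0],[0.3,0,0,0,0,0,0]]'
python3 d.py 485 -329.5 18 73.5
python3 - <<'E'
from h import *
np.savez("w5.npz",**optics.camera_info("wrist")); cv2.imwrite("pics/w5.png",optics.snapshot("wrist")[:,:,::-1])
E
```

```text
clock: 18.48
tool_pos: [0.4853, -0.3293, 0.107]
ee_rot: [0.802, 0.597, 0.0, 0.0]
ft_force: [-0.0, 0.8, -0.9]
gripper_width: 0.0487
gripper_force: 53.5
now [ 485.3 -329.3  107. ] yaw 73.4 tilt 0.05 w 0.0487
turn units tz -0.01 then shift units x,y,z [-0.005      -0.00333333  1.48333333]
```

View pics/w5.png

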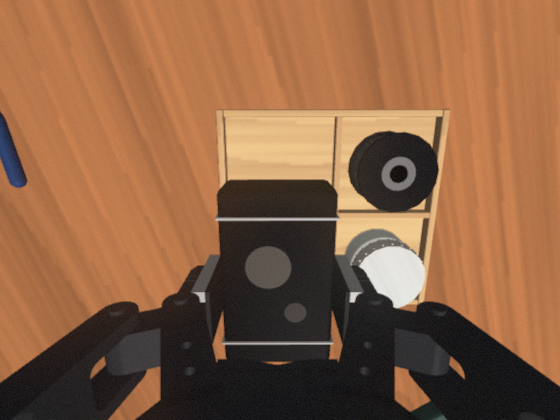

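Wrist view: spool at (393,172) and jar at (388,270) stand in their squares. The charcoal is held square over the long compartment, so lower it.

```bash
python3 -m inch '[[0.3,0,0,0.5,0,0,0],[0.3,0,0,0.6,0,0,0],[0.3,0,0,0.2,0,0,0],[0.3,0,0,0.1,0,0,0],[0.3,0,0,0.05,0,0,0],[0.3,0,0,0,0,0,0],[0.3,0,0,0,0,0,0]]'; python3 d.py 485 -329.5 18 73.5
```

```text
clock: 19.4
tool_pos: [0.4855, -0.3297, 0.0203]
ee_rot: [0.801, 0.598, 0.0, 0.001]
ft_force: [1.1, -0.2, -1.6]
gripper_width: 0.0488
gripper_force: 53.4
now [ 485.5 -329.7   20.3] yaw 73.5 tilt 0.08 w 0.0488
turn units tz -0.0 then shift units x,y,z [ 0.         -0.00833333  0.03833333]
```

```bash
python3 -m inch '[[0.3,0,0,0.03,0,0,0],[0.3,0,0,0.02,0,0,0],[0.3,0,0,0,0,0,0],[0.3,0,0,0,0,0,0]]'; python3 d.py 485 -329.5 18 73.5
```

```text
clock: 19.9
tool_pos: [0.4852, -0.3296, 0.0176]
ee_rot: [0.801, 0.598, 0.0, 0.0]
ft_force: [-2.1, -0.1, 8.4]
gripper_width: 0.0488
gripper_force: 54.4
now [ 485.2 -329.6   17.6] yaw 73.5 tilt 0.05 w 0.0488
turn units tz -0.0 then shift units x,y,z [ 0.         -0.00333333 -0.00666667]
```

```bash
python3 -m inch '[[0.6,0,0,0,0,0,0],[0.66,0,0,0,0,0,0],[0.68,0,0,-0.2,0,0,0],[0.7,0,0,-0.6,0,0,0],[0.8,0,0,-0.7,0,0,0],[0.9,0,0,0,0,0,0]]'
python3 d.py 434 97 105 89
```

```text
clock: 20.65
tool_pos: [0.4876, -0.3311, 0.111]
ee_rot: [0.801, 0.598, 0.001, 0.003]
ft_force: [0.3, -0.4, 0.3]
gripper_width: 0.0766
gripper_force: 0.0
now [ 487.6 -331.1  111. ] yaw 73.5 tilt 0.42 w 0.0766
turn units tz -1.55 then shift units x,y,z [ 7.11833333 -1.01833333  0.1       ]
```

```bash
python3 -m inch '[[0.9,0,0,0,0,0,-0.78],[0.9,0,0,0,0,0,-0.77],[0.9,0.72,-0.1,0,0,0,0],[0.9,0.8,-0.115,0,0,0,0],[0.9,0.8,-0.115,0,0,0,0],[0.9,0.8,-0.115,0,0,0,0],[0.9,0.8,-0.115,0,0,0,0],[0.9,0.8,-0.115,0,0,0,0],[0.9,0.8,-0.115,0,0,0,0],[0.9,0.8,-0.115,0,0,0,0],[0.9,0.8,-0.115,0,0,0,0],[0.9,0,0,0,0,0,0]]'
python3 -m inch '[[0.9,0,0,0,0,0,0]]'
python3 d.py 434 97 12 89; python3 jar.py both .026 w6
```

```text
clock: 22.15
tool_pos: [0.4305, 0.1014, 0.1063]
ee_rot: [0.711, 0.703, 0.0, -0.0]
ft_force: [-0.5, -0.0, -0.5]
gripper_width: 0.0768
gripper_force: 0.0
clock: 22.28
tool_pos: [0.431, 0.0986, 0.1063]
ee_rot: [0.713, 0.701, -0.0, 0.0]
ft_force: [0.7, 0.1, -0.1]
gripper_width: 0.0769
gripper_force: 0.0
now [431.   98.6 106.3] yaw 89.0 tilt 0.05 w 0.0769
turn units tz 0.0 then shift units x,y,z [-0.02666667  0.05166667  1.57166667]
px [248 179] [319 255] circle ((435.7704772949219, 100.49373626708984), 36.23666000366211) rect ((435.7453308105469, 100.75741577148438), (49.93089294433594, 55.68917465209961), 2.315896987915039)
```

View pics/w6.png

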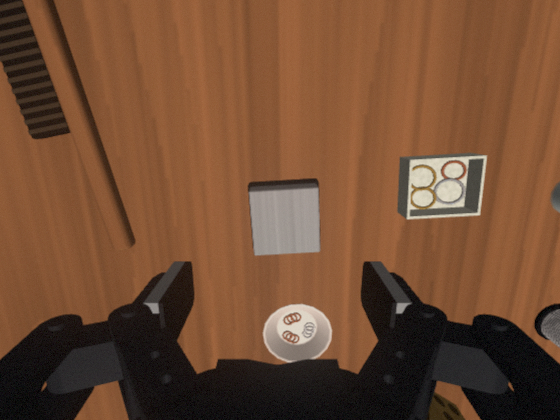

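Wrist view: steel slab (249..320, 187..255), turned about 2-3° from the tool, and the rest is clear. Align, grip above the rubber foot.

```bash
python3 -m inch '[[0.9,0,0.08,0.3,0,0,-0.3],[0.9,0,0,0.6,0,0,0],[0.9,0,0,0.6,0,0,0],[0.9,0,0,0.06,0,0,0],[0.3,0,0,0,0,0,0],[0.3,0,0,0,0,0,0],[0.3,0,0,0,0,0,0],[0.3,0,0,0,0,0,0]]' 80
python3 -m inch '[[0.3,0,0,-0.2,0,0,0],[0.3,0,0,-0.6,0,0,0],[0.3,0,0,-0.7,0,0,0],[0.3,0,0,0,0,0,0]]'
python3 d.py 463.5 314 110 80.8
```

```text
clock: 23.32
tool_pos: [0.4373, 0.0986, 0.0147]
ee_rot: [0.695, 0.719, 0.001, 0.001]
ft_force: [-0.8, -1.5, 6.1]
gripper_width: 0.0474
gripper_force: 83.0
clock: 23.82
tool_pos: [0.4393, 0.0996, 0.1069]
ee_rot: [0.695, 0.719, 0.003, 0.002]
ft_force: [0.1, 0.2, -4.4]
gripper_width: 0.0472
gripper_force: 83.9
now [439.3  99.6 106.9] yaw 92.0 tilt 0.44 w 0.0472
turn units tz 1.12 then shift units x,y,z [ 3.59166667 -0.17333333 -0.05166667]
```

```bash
python3 -m inch '[[0.3,0,0,0,0,0,0.56],[0.3,0,0,0,0,0,0.56],[0.3,0.4,-0.03,0,0,0,0],[0.3,0.64,-0.03,0,0,0,0],[0.3,0.64,-0.03,0,0,0,0],[0.3,0.64,-0.03,0,0,0,0],[0.3,0.64,-0.03,0,0,0,0],[0.3,0.64,-0.02,0,0,0,0],[0.3,0,0,0,0,0,0],[0.3,0,0,0,0,0,0]]'
python3 d.py 463.5 314 20 80.8
python3 - <<'E'
from h import *
np.savez("w7.npz",**optics.camera_info("wrist")); cv2.imwrite("pics/w7.png",optics.snapshot("wrist")[:,:,::-1])
E
```

```text
clock: 25.08
tool_pos: [0.4596, 0.3129, 0.1019]
ee_rot: [0.761, 0.648, -0.001, 0.0]
ft_force: [0.5, 0.1, -2.9]
gripper_width: 0.0474
gripper_force: 83.8
now [459.6 312.9 101.9] yaw 80.8 tilt 0.14 w 0.0474
turn units tz 0.0 then shift units x,y,z [0.02833333 0.06166667 1.365     ]
```

View pics/w7.png

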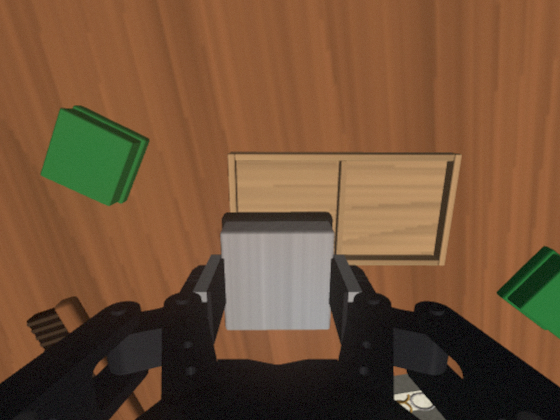

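Wrist view over tray2: rim corners at (229,153), (460,154) and (445,265), slab held square. Compute the tray pose from these.

```bash
python3 - <<'E'
from h import *
I=np.load("w7.npz"); P=[onz(I,u,.015)*1000 for u in [(229,153),(460,154),(445,265)]]
d=P[1]-P[0]; e=P[1]-P[2]; c=(P[0]+P[2])/2; t=np.arctan2(d[1],d[0])
print("len",np.linalg.norm(d),np.linalg.norm(e),"yaw",np.degrees(t),np.degrees(np.arctan2(-e[0],e[1])),"c",c)
R=np.array([[np.cos(t),-np.sin(t)],[np.sin(t),np.cos(t)]])
for q in [(-40,0),(40,0)]: print(q,(c+R@q).round(1))
E
```

```text
len 163.03040018639527 85.43472148599845 yaw -9.528853069781292 -8.174646593636421 c [507.2743247  310.04944123]
(-40, 0) [467.8 316.7]
(40, 0) [546.7 303.4]
```

```bash
python3 -m inch '[[0.3,0.06,0.09,0.4,0,0,0],[0.3,0,0,0.5,0,0,0],[0.3,0,0,0.3,0,0,0],[0.3,0,0,0.08,0,0,0],[0.3,0,0,0.05,0,0,0],[0.3,0,0,0,0,0,0],[0.3,0,0,0,0,0,0]]'; python3 d.py 465.5 315.5 19 80.8
```

```text
clock: 26.0
tool_pos: [0.467, 0.3167, 0.0239]
ee_rot: [0.762, 0.648, 0.001, 0.0]
ft_force: [1.3, -0.5, -3.3]
gripper_width: 0.0475
gripper_force: 83.7
now [467.  316.7  23.9] yaw 80.8 tilt 0.08 w 0.0475
turn units tz -0.0 then shift units x,y,z [-0.02333333 -0.02166667  0.08166667]
```

```bash
python3 -m inch '[[0.3,0,0,0.04,0,0,0],[0.3,0,0,0.03,0,0,0],[0.3,0,0,0.02,0,0,0],[0.3,0,0,0,0,0,0],[0.3,0,0,0,0,0,0]]'; python3 d.py 465.5 315.5 19 80.8
```

```text
clock: 26.62
tool_pos: [0.4667, 0.3166, 0.0197]
ee_rot: [0.762, 0.648, 0.001, 0.0]
ft_force: [-5.7, -3.4, 15.6]
gripper_width: 0.0479
gripper_force: 85.9
now [466.7 316.6  19.7] yaw 80.8 tilt 0.06 w 0.0479
turn units tz 0.0 then shift units x,y,z [-0.02166667 -0.01666667  0.01166667]
```

Block is down. Release, then over to the small spool, with a lateral path at z ≈ 130 mm to clear the 68 mm jar.

```bash
python3 -m inch '[[0.6,0,0,-0.03,0,0,0],[0.68,0,0,0,0,0,0],[0.7,0,0,-0.3,0,0,0],[0.75,0,0,-0.7,0,0,0],[0.8,0,0,-0.8,0,0,0],[0.8,0,0,0,0,0,0]]'
python3 d.py 671 -7 110 80.8
```

```text
clock: 27.38
tool_pos: [0.4693, 0.3183, 0.1316]
ee_rot: [0.762, 0.648, 0.004, 0.0]
ft_force: [0.6, -0.6, -0.2]
gripper_width: 0.0683
gripper_force: 0.0
now [469.3 318.3 131.6] yaw 80.8 tilt 0.44 w 0.0683
turn units tz -0.0 then shift units x,y,z [-4.815  4.185  0.36 ]
```

```bash
python3 -m inch '[[0.8,-0.35,0.3,0,0,0,0],[0.8,-0.56,0.485,0,0,0,0],[0.8,-0.56,0.485,0,0,0,0],[0.8,-0.56,0.485,0,0,0,0],[0.8,-0.56,0.485,0,0,0,0],[0.8,-0.56,0.485,0,0,0,0],[0.8,-0.56,0.485,0,0,0,0],[0.8,-0.56,0.485,0,0,0,0],[0.8,-0.56,0.485,0.3,0,0,0],[0.8,0,0,0,0,0,0],[0.8,0,0,0,0,0,0]]'
python3 d.py 671 -7 12 80.8; python3 jar.py dark .032 w8
```

```text
clock: 28.75
tool_pos: [0.6668, -0.0095, 0.1084]
ee_rot: [0.762, 0.648, -0.001, -0.001]
ft_force: [0.0, 0.9, 0.8]
gripper_width: 0.0685
gripper_force: 0.0
now [666.8  -9.5 108.4] yaw 80.8 tilt 0.12 w 0.0685
turn units tz -0.0 then shift units x,y,z [0.05333333 0.06166667 1.60666667]
px [264 185] [312 238] circle ((674.6351928710938, -3.2164852619171143), 20.012588500976562) rect ((674.82470703125, -3.0369110107421875), (38.984405517578125, 34.238460540771484), 80.7110595703125)
```

View pics/w8.png

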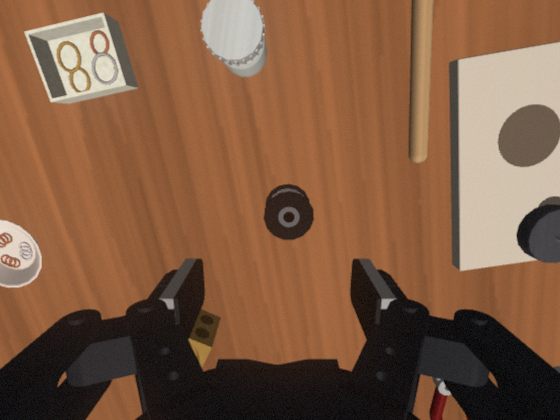

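Wrist view: small spool at (289,214). Tall jar (240,35) and the corner of the doming block (200,330) are away from the fingers.

```bash
python3 -m inch '[[0.8,0.09,0.1,0.4,0,0,0],[0.8,0,0,0.55,0,0,0],[0.8,0,0,0.55,0,0,0],[0.8,0,0,0.06,0,0,0],[0.2,0,0,0,0,0,0],[0.2,0,0,0,0,0,0],[0.2,0,0,0,0,0,0],[0.2,0,0,0,0,0,0],[0.2,0,0,0,0,0,0]]' 45
python3 -m inch '[[0.2,0,0,-0.3,0,0,0],[0.2,0,0,-0.8,0,0,0],[0.2,0,0,-0.9,0,0,0],[0.2,0,0,0,0,0,0]]'
python3 d.py 544.5 302.5 120 80.8
```

```text
clock: 29.92
tool_pos: [0.6761, -0.0052, 0.0182]
ee_rot: [0.762, 0.648, 0.002, 0.001]
ft_force: [-0.5, 1.1, 6.5]
gripper_width: 0.034
gripper_force: 45.2
clock: 30.42
tool_pos: [0.6785, -0.0056, 0.1431]
ee_rot: [0.762, 0.648, 0.004, 0.004]
ft_force: [0.6, -0.5, -1.0]
gripper_width: 0.0343
gripper_force: 45.1
now [678.5  -5.6 143.1] yaw 80.8 tilt 0.62 w 0.0343
turn units tz -0.0 then shift units x,y,z [ 4.71166667 -3.02666667  0.385     ]
```

```bash
python3 -m inch '[[0.2,0.36,-0.23,0,0,0,0],[0.2,0.62,-0.4,0,0,0,0],[0.2,0.62,-0.4,0,0,0,0],[0.2,0.62,-0.4,0,0,0,0],[0.2,0.62,-0.4,0,0,0,0],[0.2,0.62,-0.4,0,0,0,0],[0.2,0.62,-0.4,0,0,0,0],[0.2,0.62,-0.4,0,0,0,0],[0.2,0,0,0,0,0,0],[0.2,0,0,0,0,0,0]]'
python3 -m inch '[[0.2,0,0,0.4,0,0,0],[0.2,0,0,0.6,0,0,0],[0.2,0,0,0.6,0,0,0],[0.2,0,0,0,0,0,0],[0.2,0,0,0,0,0,0]]'
python3 d.py 544.5 302.5 22 80.8
```

```text
clock: 31.68
tool_pos: [0.5388, 0.3019, 0.135]
ee_rot: [0.761, 0.649, -0.001, -0.0]
ft_force: [-0.5, 0.1, -0.7]
gripper_width: 0.0342
gripper_force: 45.1
clock: 32.3
tool_pos: [0.5408, 0.3016, 0.0409]
ee_rot: [0.762, 0.648, 0.0, 0.0]
ft_force: [0.3, 0.4, -0.8]
gripper_width: 0.0343
gripper_force: 45.1
now [540.8 301.6  40.9] yaw 80.7 tilt 0.04 w 0.0343
turn units tz -0.01 then shift units x,y,z [0.025      0.05833333 0.315     ]
```

```bash
python3 -m inch '[[0.2,0.02,0.06,0.18,0,0,0],[0.2,0,0,0.06,0,0,0],[0.2,0,0,0.04,0,0,0],[0.2,0,0,0.03,0,0,0],[0.2,0,0,0,0,0,0],[0.2,0,0,0,0,0,0]]'; python3 d.py 544.5 302.5 22 80.8
```

```text
clock: 33.05
tool_pos: [0.544, 0.3027, 0.0231]
ee_rot: [0.762, 0.648, 0.0, 0.0]
ft_force: [-5.1, -2.7, 13.1]
gripper_width: 0.034
gripper_force: 46.5
now [544.  302.7  23.1] yaw 80.8 tilt 0.05 w 0.034
turn units tz -0.0 then shift units x,y,z [-0.00166667  0.00833333  0.01833333]
```

Seated. Release (a small opening, keeping off the bench block), retreat and check.

```bash
python3 -m inch '[[0.46,0,0,-0.02,0,0,0],[0.52,0,0,0,0,0,0],[0.54,0,0,-0.3,0,0,0],[0.54,0,0,-0.7,0,0,0],[0.54,0,0,-0.8,0,0,0],[0.54,-0.7,0,-0.3,0,0,0],[0.54,-0.9,0,0,0,0,0],[0.54,-0.9,0,0,0,0,0],[0.54,-0.9,0,0,0,0,0],[0.54,0,0,0,0,0,0]]'
python3 - <<'E'
from h import *
a=optics.snapshot("top")[:,:,::-1]; b=optics.snapshot("scene")[:,:,::-1]
cv2.imwrite("pics/topE.png",a)
f=lambda im,x0,y0,w,h:cv2.resize(np.ascontiguousarray(im[y0:y0+h,x0:x0+w]),(400,300),interpolation=cv2.INTER_CUBIC)
cv2.imwrite("pics/end.png",np.vstack([np.hstack([f(a,110,160,120,90),f(a,364,156,120,90)]),np.hstack([f(b,340,135,120,90),f(b,50,215,120,90)])]))
I=optics.camera_info("top")
E
```

```text
clock: 34.3
tool_pos: [0.5107, 0.0983, 0.1497]
ee_rot: [0.763, 0.646, 0.0, 0.0]
ft_force: [-0.1, 0.2, 0.7]
gripper_width: 0.0464
gripper_force: 0.0
```

View pics/end.png

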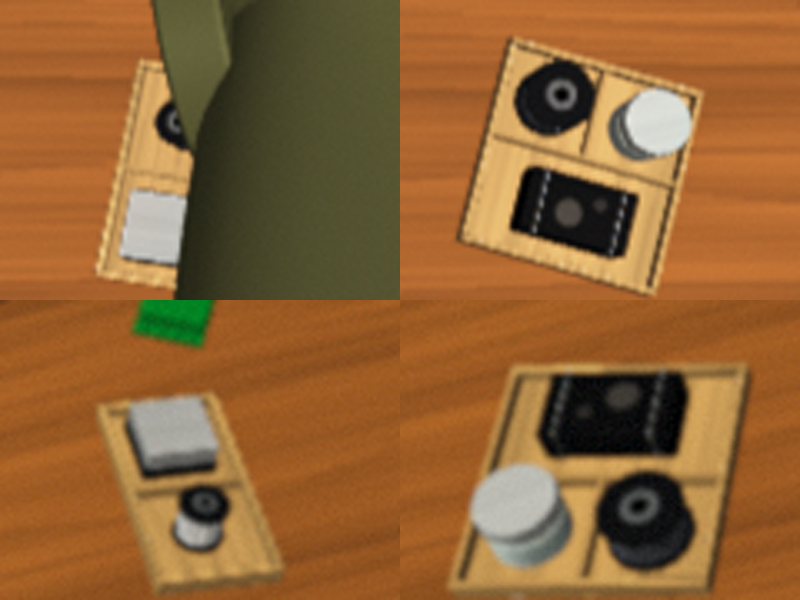

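View pics/topE.png

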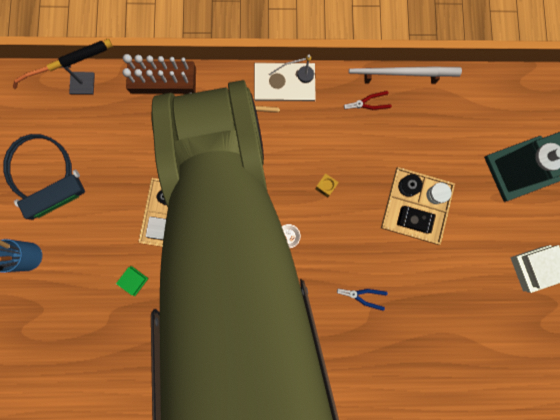

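The crops show all five upright on the floors of their compartments, clear of the walls; the doming block is still at (327,184). Move the arm off tray2 and measure every offset in the tray frames.

```bash
python3 -m inch '[[0.54,-0.8,0,-0.3,0,0,0],[0.54,-0.8,0,0,0,0,0],[0.54,-0.8,0,0,0,0,0],[0.54,-0.5,0,0,0,0,0],[0.54,0,0,0,0,0,0],[0.54,0,0,0,0,0,0]]'
python3 - <<'E'
from h import *
b=optics.snapshot("top")[:,:,::-1]; cv2.imwrite("pics/topF.png",b)
I=optics.camera_info("top"); 
for src,jobs in (("pics/topE.png",[("big","d",(411,185),14,.021,"3"),("jar","g",(440,192),14,.045,"3"),("coal","d",(417,219),22,.019,"3")]),("pics/topF.png",[("bb","g",(157,229),14,.031,"2"),("ssp","d",(163,197),12,.037,"2"),("tall","g",(242,149),15,.034,"w")])):
    h=cv2.cvtColor(cv2.imread(src),cv2.COLOR_BGR2HSV); S,V=h[:,:,1],h[:,:,2]
    for n,k,u,r,z,t in jobs:
        m=np.zeros(S.shape,np.uint8); k_=(V<75) if k=="d" else (S<70)&(V>90)
        s=np.s_[u[1]-r:u[1]+r,u[0]-r:u[0]+r]; m[s]=k_[s]*255
        c=max(cv2.findContours(m,0,1)[0],key=cv2.contourArea)[:,0]
        w=np.array([onz(I,p,z) for p in c],np.float32)*1000; q=cv2.minAreaRect(w)
        o={"3":(520,-340.3,-16.4),"2":(505,309,-9.2),"w":(0,0,0)}[t]; a=np.radians(o[2]); e=np.array(q[0])-o[:2]
        print(n,np.round([e[0]*np.cos(a)+e[1]*np.sin(a),-e[0]*np.sin(a)+e[1]*np.cos(a)],1),"size",np.round(q[1]))
E
```

```text
clock: 35.15
tool_pos: [0.4841, -0.0693, 0.1667]
ee_rot: [0.761, 0.649, 0.0, -0.0]
ft_force: [0.1, 0.2, 0.4]
gripper_width: 0.0462
gripper_force: 0.0
big [42.  34.9] size [50. 61.]
jar [ 34.9 -32.9] size [50. 62.]
coal [-38.9  -0.5] size [88. 51.]
bb [-42.5  -3.2] size [53. 51.]
ssp [35.9 -3. ] size [32. 34.]
tall [660.5 109.1] size [47. 33.]
```

All offsets are within a few mm; the jar's silhouette includes its side wall, and its TCP at release was at (43,-37) in the tray frame. The tall jar has not moved.

```bash
python3 -c "
from plant import hand_in; print(hand_in())"
```

```text
the job is handed in; nothing more can be done
None
```

Both trays are made up and the job is handed in at about 35 s. All five things stand in their compartments, measured within about 7 mm of the middle; the tall jar measured unmoved and the doming block looked unmoved in the last view. The judge's verdict was not shown.

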